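Start the steriliser on a honing rod

ROBOT

A 7-joint arm with a two-finger parallel gripper is mounted at the origin on the work surface. World frame = base frame: x ahead of the robot, y to its left, z up, the work surface at z = 0. Lengths are in m, angles in rad, forces in N, time in s.
With the tool pointing down it reaches from about 0.35 to 0.9 m from the base axis. Payload 19.9 kg.
Tool frame: the origin (TCP) lies on the centre line of the jaws, within the pads' length; the fingertips stand 19 mm ahead of it and the grasp point (between the pads) is the TCP; z points along the fingers, y is the direction in which the jaws open and shut (so a half turn about z gives the same grasp; the last joint's range is limited). The gripper opens to 94 mm and grips with 3 to 60 N. Pads are 16 mm wide; open, the fingers measure 119 mm over their backs; the gripper's body (75 mm by 177 mm) begins 78 mm behind the grasp point.
Start: joints at [1.123, 0.417, -0.01, 1.614, 0.005, 1.111, -0.053], TCP at [0.247, -0.574, 0.224] pointing down, gripper open.
Joint ranges: [-2.81, 2.81], [-0.39, 2.02], [-1.27, 1.25], [0.06, 2.57], [-1.19, 4.33], [0.19, 2], [-2.82, 2.82]. Speed limits (rad/s): [1.89, 1.89, 2.39, 2.39, 3.01, 3.01, 3.01].

INTERFACE

Orientations are given as a unit quaternion [x, y, z, w].
In Python, from workcell import bot gives the robot as it stands.
- The arm moves only by the shell command python3 -m jog 'ROWS'. ROWS is JSON, a list of rows, each a list of 7 numbers: the shift along the tool's x, y, z normalised to -1 to 1, where 1 is 30 mm, then the turn, a rotation vector about the tool's x, y, z normalised to -1 to 1, where 1 is 0.12 rad, then the opening, from 0 (shut) to 1 (fully open). A call has 1 to 20 rows; each row shifts and turns the commanded pose from where the row before left it, along the tool's axes as they then stand; what a row does not reach is not made up. A row lasts 1/12 s, in which the tool goes at most 41.7 mm and 7.16 degrees, less where a joint would pass 70% of its speed; a pose out of reach is approached as far as the arm can. A call with a number of a shift or a turn outside -1 to 1 is refused whole. A call with a gripper value outside its range is refused whole. The fingers move at their own pace and stop on an object; the grip force is fixed at half the most. Time passes only in rows, so rows that do not move let the fingers close. It gives the time, the measured TCP pose, the force and the opening at its end, in the units of the state.
- bot.get_obs(): the state, without advancing time (a new reading comes with each control period).
- bot.capture(name): name is "side" or "top" or "wrist"; returns a dict with "color" (480x640x3 uint8, blue, green, red), "range_z" (480x640 float32, m along the optical axis (not along the pixel's ray), 0 where there is no reading), "fx", "fy", "cx", "cy" (pixels), "world_from_camera" (4x4, takes a point from camera to world coordinates); the wrist camera has in their place "T_tool_cam" (4x4, takes a point from camera to tool coordinates, whose origin is the TCP and whose axes are the flange's). Camera axes: x right, y down, z forward; pixel columns grow to the right and rows downward; lengths in m; the calibration is good to about 2 mm. A picture is of the moment at which its call begins: read the wrist's pose just before it.
- bot.job_done(): hands the job in, once; it reports no verdict.
The state is a dict: "t": time; "q": joint angles; "joint_velocities": joint speeds; "joint_efforts": joint torques, N m; "eef_pos": TCP position; "ee_rot": TCP orientation; "wrist_force": force on the tool from outside, world axes, zero at the start; "torque": the same for the moment, N m; "grip_width": opening from 0.0 (shut) to 1.0 (fully open).
Only numpy, scipy, OpenCV 4.12 (cv2) and the standard library are available. Lean on these libraries where they do the work, as an engineer would, in place of code of your own. Each camera call takes 0.05 s, during which the arm holds its last target.

TASK

Take the honing rod from its sloping rest and lower it gently, white end down, into the grey steriliser cup so that it stands there by itself. Then start the cycle: tilt the joystick on the control box all the way towards the blue lamp, hold it there for two seconds, and let it return upright. Never tilt it over to another colour, don't drop the rod, and leave the food and utensils around where they are.

Things in the scene. Friction and masses are not known exactly. Their poses are not given: they have to be found in the camera images.
- rod_handle (a point): Point on the honing rod's axis inside its black handle, where it can be gripped: 205 mm from the tip, 61 mm from the handle's end. z axis from tip to handle end. At the start it is about 162 mm above the table, the rod lying loose in its rest at a 40 degree slope, handle high and pointing roughly away from the robot; free on both sides here.
- rod_tip (a point): Tip of the honing rod's white end, on its axis; same axes as rod_handle.
- rest: Fixed sloping rest for the honing rod: wooden foot 250 x 80 x 8 mm, dark steel stop under the tip and two open-topped cradles, one 30 mm from the rod's tip, one 247 mm from it at the handle's end; the rod lifts straight up. Origin: centre of the foot's underside; x points along the slope, uphill.
- cup_in (a point): Steriliser cup, fixed: grey upright round cup, 74 mm outside, 66 mm inside, open at the top, on a dark 100 mm foot. This point is the centre of its inner floor, 12 mm above the table.
- cup_rim (a point): Centre of the cup's mouth, 130 mm above the table.
- stick_pivot (a point): Control box of the steriliser, fixed: white, 150 x 150 x 50 mm, with a joystick in the middle of its top. This point is the pivot of the joystick, 50 mm above the table; its x and y axes run along the box's sides.
- stick_ball (a point): Centre of the black ball (30 mm) at the top of the joystick, 85 mm above the pivot, shaft 12 mm thick. The stick tilts about the pivot in any direction, up to 0.42 rad along the box's axes, and springs back to upright when released (0.9 N m per rad: about 4 N at the ball near full tilt).
- rod: The honing rod, 266 mm long, about 150 g, round about its axis: white ceramic rod 12 mm thick and 150 mm long, steel guard disc 36 mm wide, black handle 26 mm thick and 110 mm long. Origin at the white tip, z axis along the item towards the handle's end.
- blue_lamp (a point): Top of the blue lamp, a low round dome 22 mm wide and 5.5 mm high on the box's top; the four lamps stand 58 mm from the pivot, one at the middle of each side; which colour is on which side varies.
- green_lamp (a point): Top of the green lamp, a low round dome 22 mm wide and 5.5 mm high on the box's top; the four lamps stand 58 mm from the pivot, one at the middle of each side; which colour is on which side varies.
- yellow_lamp (a point): Top of the yellow lamp, a low round dome 22 mm wide and 5.5 mm high on the box's top; the four lamps stand 58 mm from the pivot, one at the middle of each side; which colour is on which side varies.
- red_lamp (a point): Top of the red lamp, a low round dome 22 mm wide and 5.5 mm high on the box's top; the four lamps stand 58 mm from the pivot, one at the middle of each side; which colour is on which side varies.
- squash_a: Bystander: upright cut squash neck, yellow-orange, 72 mm wide, 104 mm tall; origin at the underside.
- squash_b: Bystander: second upright squash neck, yellow-orange, 72 mm wide, 83 mm tall; origin at the underside.
- potato_a: Bystander: potato half lying cut face down, 60 mm wide, 32 mm high, on the steel table in front of the cup; origin at the underside.
- potato_b: Bystander: potato half lying cut face down, 60 mm wide, 32 mm high, on the red board; origin at the underside.
- jar: Bystander: amber spice jar with steel cap, 52 mm wide, 85 mm tall; origin at the underside.
- spoon: Bystander: spoon, 240 mm long, lying on the table at the right side; origin at the underside, lengthwise along x.
Not all that is in view belongs to the job. What is shaped like the part that bears stick_pivot but orange or yellow is not meant.

How it is judged:
By the outcome, as a careful person would: the job done as asked, in the order asked, and still so for the second after the job is handed in, with the robot touching nothing.
It also fails if it takes over 58 s, if anything falls off the work surface, if the arm or the gripper's body presses on something with over 40 N, if the wrist force passes 120 N, or if a joint passes its speed limit or range.

## Working session

There is one attempt and no reset: what is moved stays moved. The work goes in short steps, Python scripts to look and compute and a shell command to move; the robot and the scene stay as the last step left them, time stands still between calls to the robot, and variables do not carry over. Pictures are saved under pics/ and viewed, and the job is handed in when it is done.

```bash
mkdir -p pics; ls
python3 - <<'E'
from workcell import bot
import cv2,numpy as np
np.set_printoptions(precision=4,suppress=True)
o=bot.get_obs(); print(o)
for n in ["side","top","wrist"]:
    c=bot.capture(n); cv2.imwrite(f"pics/{n}0.png",c["color"]); np.savez(f"{n}0.npz",**c)
    print(n,c["fx"],c["cx"],c["cy"],c.get("world_from_camera",c.get("T_tool_cam")))
print(bot.get_obs()["t"])
E
```

```text
pics
{'t': 0.0, 'q': array([ 1.1225,  0.418 , -0.0103,  1.6142,  0.0047,  1.1107, -0.053 ]), 'joint_velocities': array([-0.0005,  0.0002, -0.0006, -0.0001, -0.0007, -0.0018, -0.0004]), 'joint_efforts': array([  0.0014, -85.1244,   0.6396, -42.6   ,  -0.0487,   0.0185,
         0.    ]), 'eef_pos': array([ 0.2472, -0.5736,  0.2238]), 'ee_rot': array([ 0.9794,  0.202 , -0.0002, -0.0006]), 'wrist_force': array([-1.0216,  0.7877, -1.1143]), 'torque': array([-0.0074,  0.0073,  0.0185]), 'grip_width': 1.0005234698937358}
side 490.0241146547881 317.9338934675895 235.6322068694943 [[-0.945  -0.1368  0.2971  0.1828]
 [-0.3267  0.4371 -0.838   0.8748]
 [-0.0153 -0.889  -0.4577  0.6578]
 [ 0.      0.      0.      1.    ]]
top 535.2933458140557 324.1562852217113 234.47275890491656 [[-0.021  -0.9816  0.1899  0.2848]
 [-0.9997  0.0233  0.0097 -0.0629]
 [-0.0139 -0.1896 -0.9818  1.2516]
 [ 0.      0.      0.      1.    ]]
wrist 409.31972311355156 321.98624203749125 240.50118992093547 [[-0.0013 -0.9665 -0.2568  0.0744]
 [ 1.     -0.0013 -0.0002 -0.0009]
 [-0.0001 -0.2568  0.9665 -0.1592]
 [ 0.      0.      0.      1.    ]]
0.15
```

View pics/side0.png

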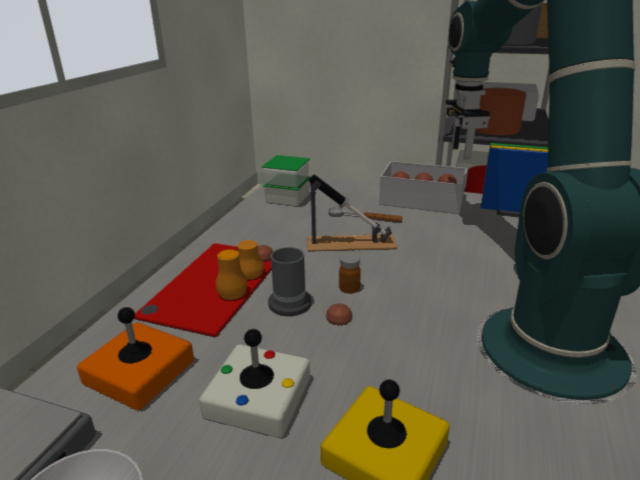

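View pics/top0.png

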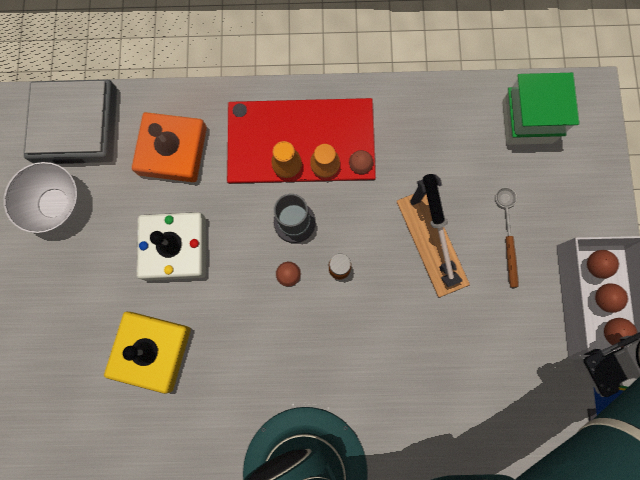

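Side view: the white box has its ball at (253,337) and the blue lamp at (242,400). The cup is at (289,280) and the rod runs from (313,180) to (378,228). In the top view the blue lamp is at (143,245), on the box's left (+y) side. The rod's handle end is at (432,180) and its tip near (450,278). Next I'll measure these.

```bash
cat > h.py <<'E'
import numpy as np,cv2
np.set_printoptions(precision=4,suppress=True)
def load(n): return dict(np.load(n+'.npz'))
def cloud(c):
    z=c['range_z'];v,u=np.mgrid[:480,:640]
    p=np.stack([(u-c['cx'])/c['fx']*z,(v-c['cy'])/c['fy']*z,z],-1)
    T=c['world_from_camera']; return p@T[:3,:3].T+T[:3,3]
def ray(c,u,v,h):
    T=c['world_from_camera'];d=T[:3,:3]@np.array([(u-c['cx'])/c['fx'],(v-c['cy'])/c['fy'],1.]);o=T[:3,3]
    return o+d*(h-o[2])/d[2]
def proj(c,P):
    T=np.linalg.inv(c['world_from_camera']);p=T[:3,:3]@np.asarray(P)+T[:3,3]
    return np.array([c['fx']*p[0]/p[2]+c['cx'],c['fy']*p[1]/p[2]+c['cy']])
def fitcirc(x,y):
    A=np.c_[2*x,2*y,np.ones(len(x))];s=np.linalg.lstsq(A,x*x+y*y,rcond=None)[0]
    return s[0],s[1],np.sqrt(s[2]+s[0]**2+s[1]**2)
E
python3 - <<'E'
from h import *
for n in ['top','side']:
    c=load(n+'0');P=cloud(c);hsv=cv2.cvtColor(c['color'],cv2.COLOR_BGR2HSV);H,S,V=[hsv[...,i].astype(int) for i in range(3)]
    print(n)
    def near(ctr,r): return np.hypot(P[...,0]-ctr[0],P[...,1]-ctr[1])<r
    # lamps
    bx=(slice(205,290),slice(130,215)) if n=='top' else (slice(320,440),slice(200,315))
    for nm,lo,hi in [('blue',105,130),('green',45,75),('yellow',18,32),('red',0,6)]:
        m=np.zeros(H.shape,bool);m[bx]=((H>=lo)&(H<=hi)&(S>130)&(V>70))[bx]
        vv,uu=np.nonzero(m); print(nm,len(vv),uu.mean(),vv.mean(),ray(c,uu.mean(),vv.mean(),.053),np.median(P[m],0))
    # box top
    m=np.zeros(H.shape,bool);m[bx]=True
    m&=(abs(P[...,2]-.05)<.006)&(S<40)&(V>120)
    r=cv2.minAreaRect((P[m][:,:2]*1000).astype(np.float32));print('box',r,P[m][:,2].mean())
    # ball
    m=np.zeros(H.shape,bool);m[bx]=True
    m&=(P[...,2]>.115)&(P[...,2]<.16);q=P[m];print('ball',len(q),q.mean(0),q.max(0),q.min(0))
    # cup rim
    cx=(slice(180,250),slice(265,325)) if n=='top' else (slice(240,320),slice(262,316))
    m=np.zeros(H.shape,bool);m[cx]=True
    mr=m&(abs(P[...,2]-.13)<.005);q=P[mr];print('rim',len(q),fitcirc(q[:,0],q[:,1]),q[:,2].mean())
    mr=m&(P[...,2]>.05)&(P[...,2]<.12);q=P[mr];print('wall',len(q),fitcirc(q[:,0],q[:,1]))
    # rod
    rx=(slice(170,290),slice(400,470)) if n=='top' else (slice(172,245),slice(305,395))
    m=np.zeros(H.shape,bool);m[rx]=True
    m&=(P[...,2]>.02)
    for nm,mm in [('hand',m&(V<60)&(P[...,2]>.11)),('white',m&(S<60)&(V>130))]:
        q=P[mm];cc=q.mean(0);u,s,vt=np.linalg.svd(q-cc);d=vt[0]*np.sign(vt[0,2]);t=(q-cc)@d
        print(nm,len(q),cc,d,np.degrees(np.arcsin(d[2])),'ends',cc+d*t.min(),cc+d*t.max(),s)
E
```

```text
top
blue 57 142.96491228070175 245.3859649122807 [0.501 0.363 0.053] [0.5011 0.3624 0.0539]
green 53 168.56603773584905 219.45283018867926 [0.5603 0.3064 0.053 ] [0.5604 0.3055 0.0541]
yellow 64 168.109375 269.328125 [0.4447 0.3035 0.053 ] [0.445  0.3028 0.0541]
red 60 193.58333333333334 242.96666666666667 [0.5039 0.2472 0.053 ] [0.5036 0.2471 0.0543]
box ((502.45648193359375, 304.8244323730469), (147.94882202148438, 148.44215393066406), 1.6004608869552612) 0.04957522196146192
ball 163 [0.501  0.3018 0.1441] [0.5159 0.3173 0.153 ] [0.488  0.2901 0.1303]
rim 195 (np.float64(0.5576509798289502), np.float64(0.019365988334943463), np.float64(0.034740711962761635)) 0.12911769368489537
wall 462 (np.float64(0.5561495657384867), np.float64(0.01869860633750664), np.float64(0.034709895722261505))
hand 721 [ 0.5661 -0.2755  0.1833] [-0.2075  0.1936  0.9589] 73.51199948117704 ends [ 0.5808 -0.2893  0.115 ] [ 0.3329 -0.0579  1.2609] [2.5703 0.788  0.2673]
white 238 [ 0.4484 -0.2999  0.1676] [-0.1392  0.2125  0.9672] 75.2834761872517 ends [ 0.467  -0.3283  0.0384] [ 0.2923 -0.0616  1.2523] [4.9611
[... 431 characters left out ...]
657714844, 150.31065368652344), 1.627933382987976) 0.050617328934641055
ball 277 [0.5016 0.3081 0.1405] [0.5171 0.3175 0.1526] [0.4903 0.2931 0.1152]
rim 239 (np.float64(0.5602147885120883), np.float64(0.017654843597652348), np.float64(0.03501448494855738)) 0.1290616170185517
wall 1117 (np.float64(0.5600710140957995), np.float64(0.017960970256398145), np.float64(0.03496858522139616))
hand 490 [ 0.5682 -0.261   0.1719] [-0.288   0.8767  0.3852] 22.658599686389643 ends [ 0.5787 -0.2929  0.1579] [0.1955 0.8735 0.6704] [2.918  0.6521 0.4002]
white 20 [ 0.4587 -0.2586  0.1185] [-0.2122  0.8818  0.4213] 24.913973405719567 ends [ 0.4782 -0.3396  0.0798] [0.186  0.8746 0.6599] [1.3193 0.1242 0.0026]
```

Run:
```python
import cv2
a=cv2.imread('pics/top0.png')[160:310,380:500];b=cv2.imread('pics/side0.png')[160:260,290:410]
cv2.imwrite('pics/ct.png',cv2.resize(a,None,fx=4,fy=4));cv2.imwrite('pics/cs.png',cv2.resize(b,None,fx=5,fy=5))
```

```text
(no output)
```

View pics/ct.png

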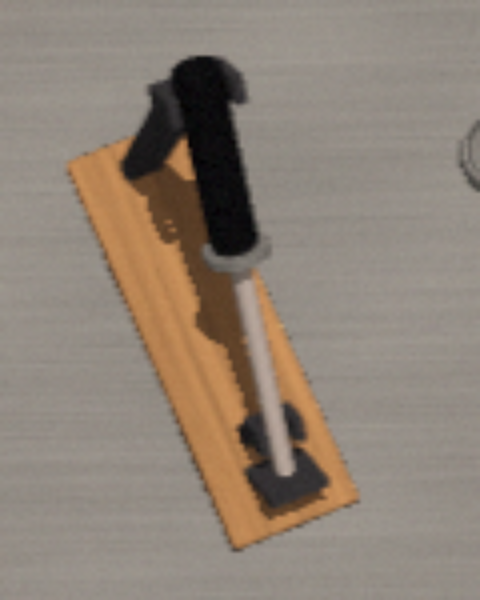

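View pics/cs.png

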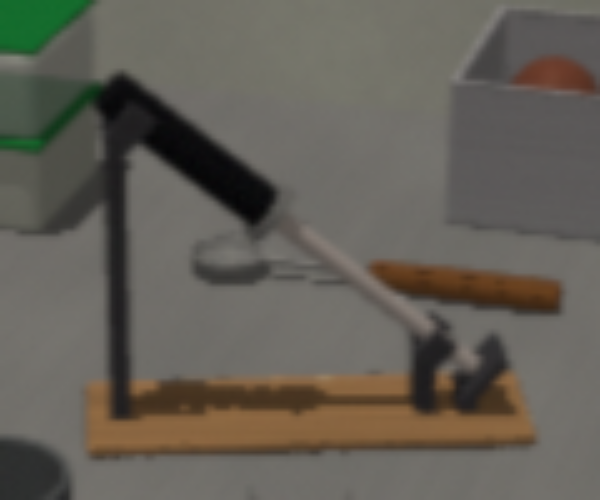

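The zooms show the handle above the tall post and the tip at the dark stop. The rod fit was spoilt by no-reading pixels, so I'll refit without them.

Run:
```python
from h import *
for n in ['top','side']:
    c=load(n+'0');P=cloud(c);ok=(c['range_z']>.1)&(P[...,2]<.25);hsv=cv2.cvtColor(c['color'],cv2.COLOR_BGR2HSV);S,V=[hsv[...,i].astype(int) for i in (1,2)]
    rx=(slice(170,290),slice(400,470)) if n=='top' else (slice(172,245),slice(300,395))
    m=np.zeros(S.shape,bool);m[rx]=True;m&=ok
    foot=m&(P[...,2]>.003)&(P[...,2]<.014)&(S>70)
    r=cv2.minAreaRect((P[foot][:,:2]*1000).astype(np.float32));print(n,'foot',r)
    for nm,mm in [('hand',m&(V<45)&(P[...,2]>.12)),('white',m&(S<60)&(V>130)&(P[...,2]>.025))]:
        q=P[mm]
        for k in range(3):
            cc=np.median(q,0);u,s,vt=np.linalg.svd(q-q.mean(0),full_matrices=False);d=vt[0]*np.sign(vt[0,2]);cc=q.mean(0)
            w=(q-cc);res=np.linalg.norm(w-np.outer(w@d,d),axis=1);q=q[res<(.016 if nm=='hand' else .009)]
        t=(q-cc)@d
        print(nm,len(q),cc,d,np.degrees(np.arcsin(d[2])),np.degrees(np.arctan2(d[1],d[0])),'ends',cc+d*t.min(),cc+d*t.max())
```

```text
top foot ((502.2942810058594, -304.8007507324219), (249.31640625, 79.90910339355469), 20.73615264892578)
hand 583 [ 0.5632 -0.2794  0.1762] [0.7372 0.2602 0.6235] 38.57523027672655 19.442352732770544 ends [ 0.5188 -0.2951  0.1386] [ 0.5999 -0.2664  0.2072]
white 216 [ 0.4607 -0.3195  0.0779] [0.7153 0.2701 0.6445] 40.131482998358635 20.689562704807518 ends [ 0.4126 -0.3377  0.0346] [ 0.5079 -0.3017  0.1205]
side foot ((520.21044921875, -378.50750732421875), (262.44439697265625, 190.6529083251953), 17.74750518798828)
hand 325 [ 0.5635 -0.2747  0.169 ] [0.73   0.3276 0.5998] 36.8562661361419 24.170820461184874 ends [ 0.5224 -0.2931  0.1352] [ 0.6036 -0.2567  0.2019]
white 19 [ 0.4733 -0.3182  0.0901] [0.7306 0.2378 0.64  ] 39.790888515173194 18.031528361444565 ends [ 0.4196 -0.3357  0.0431] [ 0.5049 -0.3079  0.1178]
```

The foot's yaw is 20.7° and the rod slopes at 40°. That puts the handle grip point at about (0.562, -0.281, 0.162), and the tool is already nearly aligned with it. I'll go above it and look again.

```bash
python3 -m jog '[[0,0,-1,0,0,0.375,1],[0,0,-1,0,0,0,1],[0.9,-0.37,0,0,0,0,1],[0.9,-0.37,0,0,0,0,1],[0.9,-0.37,0,0,0,0,1],[0.9,-0.37,0,0,0,0,1],[0.9,-0.37,0,0,0,0,1],[0.9,-0.37,0,0,0,0,1],[0.9,-0.37,0,0,0,0,1],[0.9,-0.37,0,0,0,0,1],[0.9,-0.37,0,0,0,0,1],[0.9,-0.37,0,0,0,0,1],[0.9,-0.37,0,0,0,0,1],[0.9,-0.37,0,0,0,0,1],[0.9,-0.37,0,0,0,0,1],[0.9,-0.37,0,0,0,0,1],[0,0,0,0,0,0,1],[0,0,0,0,0,0,1]]'
cat >> h.py <<'E'
from scipy.spatial.transform import Rotation as R
from workcell import bot
def st():
    o=bot.get_obs();r=R.from_quat(o['ee_rot']);M=r.as_matrix()
    print('t %.2f'%o['t'],'p',o['eef_pos'],'tz',M[:,2],'tx',M[:,0],'q',o['q'],'F',o['wrist_force'],'g %.3f'%o['grip_width']);return o['eef_pos'],M
def need(p,M,goal,Mg=None):
    s=M.T@(np.array(goal)-p)/.03;print('shift units',s)
    if Mg is not None: print('turn units (tool)',R.from_matrix(M.T@Mg).as_rotvec()/.12)
def wrist(name):
    p,M=st();c=bot.capture('wrist');cv2.imwrite(f'pics/{name}.png',c['color'])
    T=np.eye(4);T[:3,:3]=M;T[:3,3]=p;c['world_from_camera']=T@c['T_tool_cam'];return c
def snap(n,name):
    c=bot.capture(n);cv2.imwrite(f'pics/{name}.png',c['color']);return c
E
python3 - <<'E'
from h import *
c=wrist('w1');P=cloud(c)
d=np.array([.7164,.2713,.6428]);g=np.array([.5616,-.2813,.162])
for t in (-.205,-.055,0,.061): print(t,proj(c,g+t*d))
p,M=st();need(p,M,g)
hsv=cv2.cvtColor(c['color'],cv2.COLOR_BGR2HSV)
m=(hsv[...,2]<45)&(c['range_z']>.1)&(P[...,2]>.12)&(P[...,2]<.25)&(np.linalg.norm(P-g,axis=-1)<.12)
q=P[m];cc=q.mean(0);v=np.linalg.svd(q-cc,full_matrices=False)[2][0];print(len(q),cc,v*np.sign(v[2]))
m=(hsv[...,1]<60)&(hsv[...,2]>120)&(c['range_z']>.1)&(P[...,2]>.03)&(P[...,2]<.14)&(np.linalg.norm(P-(g-.12*d),axis=-1)<.09)
q=P[m];cc=q.mean(0);v=np.linalg.svd(q-cc,full_matrices=False)[2][0];print(len(q),cc,v*np.sign(v[2]))
E
```

```text
t: 1.65
eef_pos: [0.5466, -0.2934, 0.2839]
ee_rot: [0.983, 0.181, -0.0, -0.0]
wrist_force: [0.4, -0.9, 0.4]
grip_width: 1.0
t 1.65 p [ 0.5466 -0.2934  0.2839] tz [-0.0005  0.0008 -1.    ] tx [ 0.9343  0.3565 -0.0002] q [ 0.5815  0.3693 -0.183   1.5495  0.0692  1.23   -0.8188] F [ 0.3934 -0.9315  0.3903] g 1.000
-0.205 [317.4389 330.556 ]
-0.055 [315.8366 257.2873]
0 [314.9048 214.6755]
0.061 [313.4561 148.4292]
t 1.70 p [ 0.5457 -0.2948  0.2841] tz [-0.0007  0.0002 -1.    ] tx [ 0.935   0.3545 -0.0006] q [ 0.583   0.3688 -0.1817  1.5499  0.0693  1.2299 -0.8184] F [-0.3214 -0.3766 -0.6203] g 1.000
shift units [ 0.6584 -0.2315  4.0687]
4333 [ 0.5743 -0.281   0.1835] [0.7525 0.2842 0.5941]
462 [ 0.4656 -0.3213  0.0818] [0.7188 0.2668 0.642 ]
```

View pics/w1.png

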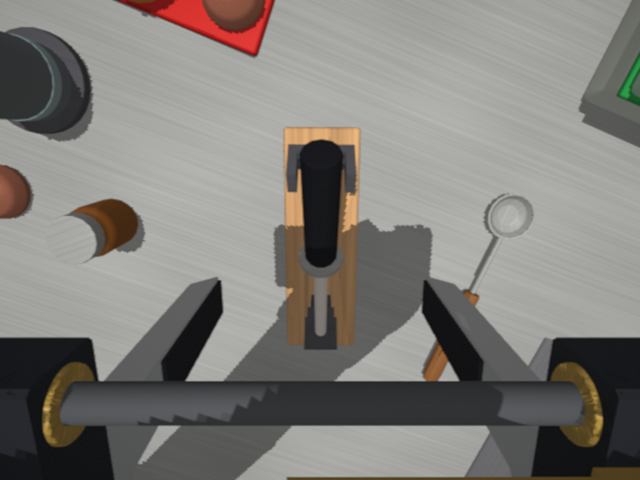

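The wrist view shows the handle centred between the jaws: its axis is at column 321 and the jaw centre is at about 323. I'll lean the tool back 15°, descend and grip.

```bash
python3 -m jog '[[0,-0.08,0,0,-0.73,0,1],[0,0,0,0,-0.73,0,1],[0,0,0,0,-0.73,0,1],[0.2,0,0.47,0,0,0,1],[0.2,0,0.47,0,0,0,1],[0.2,0,0.47,0,0,0,1],[0.2,0,0.47,0,0,0,1],[0.2,0,0.47,0,0,0,1],[0.2,0,0.47,0,0,0,1],[0.2,0,0.47,0,0,0,1],[0.2,0,0.47,0,0,0,1],[0,0,0,0,0,0,1],[0,0,0,0,0,0,1]]'
python3 - <<'E'
from h import *
p,M=st();need(p,M,[.5623,-.2835,.162])
wrist('w2');snap('side','s2')
E
```

```text
t: 2.78
eef_pos: [0.5606, -0.2866, 0.1624]
ee_rot: [0.975, 0.178, -0.13, 0.023]
wrist_force: [0.5, 0.1, 0.1]
grip_width: 0.998
t 2.78 p [ 0.5606 -0.2866  0.1624] tz [-0.2443 -0.0914 -0.9654] tx [ 0.9028  0.3419 -0.2609] q [ 0.4383  0.6012 -0.145   1.5016  0.2562  1.2646 -1.0037] F [0.5355 0.137  0.0543] g 0.998
shift units [ 0.0899 -0.0752 -0.0116]
t 2.78 p [ 0.5606 -0.2866  0.1624] tz [-0.2443 -0.0914 -0.9654] tx [ 0.9028  0.3419 -0.2609] q [ 0.4383  0.6012 -0.145   1.5016  0.2562  1.2646 -1.0037] F [0.5355 0.137  0.0543] g 0.998
```

View pics/w2.png

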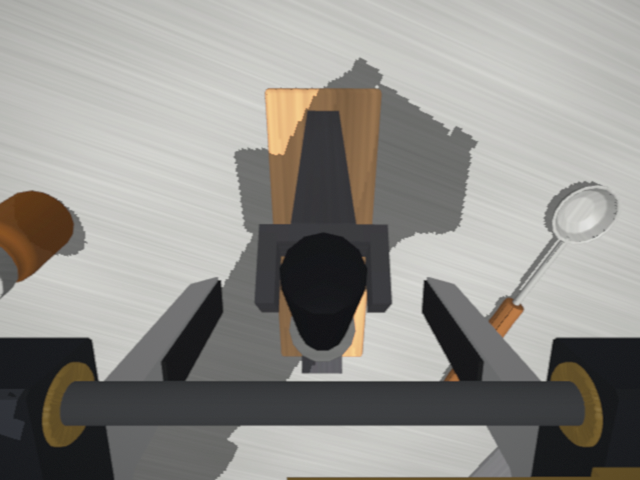

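View pics/s2.png

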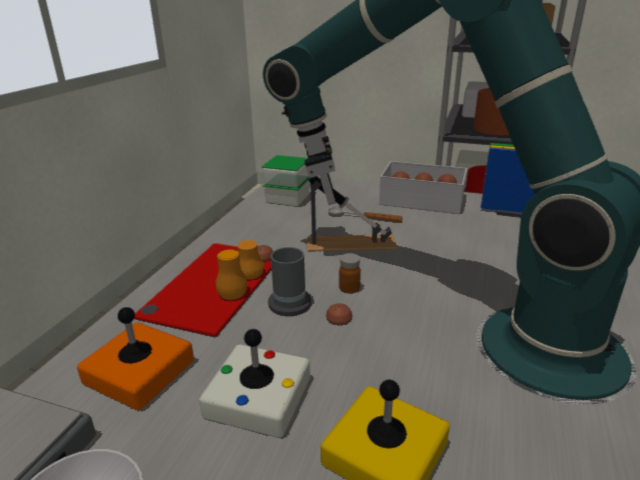

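The handle sits centred between the jaws at column 323. I'll close now.

```bash
python3 -m jog '[[0.08,0,0,0,0,0,0],[0,0,0,0,0,0,0],[0,0,0,0,0,0,0],[0,0,0,0,0,0,0],[0,0,0,0,0,0,0],[0,0,0,0,0,0,0],[0,0,0,0,0,0,0],[0,0,0,0,0,0,0],[0,0,0,0,0,0,0],[0,0,0,0,0,0,0]]'
python3 - <<'E'
from h import *
st()
E
```

```text
t: 3.72
eef_pos: [0.5631, -0.2857, 0.1624]
ee_rot: [0.975, 0.178, -0.129, 0.024]
wrist_force: [-0.6, -0.4, 0.2]
grip_width: 0.324
t 3.72 p [ 0.5631 -0.2857  0.1624] tz [-0.243  -0.0919 -0.9657] tx [ 0.9031  0.3418 -0.2598] q [ 0.436   0.6038 -0.1454  1.4969  0.2562  1.2657 -1.0059] F [-0.5832 -0.383   0.2204] g 0.324
```

```bash
python3 -m jog '[[0,0,0,0,0,0,0],[0,0,0,0,0,0,0],[0,0,0,0,0,0,0],[0,0,0,0,0,0,0],[0,0,0,0,0,0,0],[0,0,0,0,0,0,0]]'
python3 - <<'E'
from h import *
st();wrist('w3')
E
```

```text
t: 4.22
eef_pos: [0.563, -0.2858, 0.1624]
ee_rot: [0.975, 0.178, -0.129, 0.024]
wrist_force: [0.3, 0.2, 0.5]
grip_width: 0.269
t 4.22 p [ 0.563  -0.2858  0.1624] tz [-0.2431 -0.0919 -0.9656] tx [ 0.9031  0.3418 -0.2599] q [ 0.436   0.6037 -0.1453  1.497   0.2563  1.2657 -1.0058] F [0.3399 0.1595 0.464 ] g 0.269
t 4.22 p [ 0.563  -0.2858  0.1624] tz [-0.2431 -0.0919 -0.9656] tx [ 0.9031  0.3418 -0.2599] q [ 0.436   0.6037 -0.1453  1.497   0.2563  1.2657 -1.0058] F [0.3399 0.1595 0.464 ] g 0.269
```

View pics/w3.png

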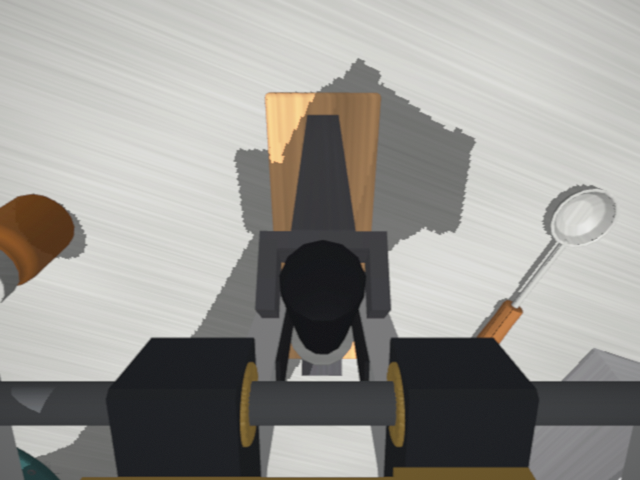

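The jaws report 25 mm, so the handle is held. Lifting straight up.

```bash
python3 -m jog '[[-0.08,0,-0.3,0,0,0,0],[-0.13,0,-0.48,0,0,0,0],[-0.2,0,-0.72,0,0,0,0],[-0.21,0,-0.77,0,0,0,0],[-0.21,0,-0.77,0,0,0,0],[-0.21,0,-0.77,0,0,0,0],[-0.21,0,-0.77,0,0,0,0],[-0.21,0,-0.77,0,0,0,0],[-0.21,0,-0.77,0,0,0,0],[-0.21,0,-0.77,0,0,0,0],[-0.21,0,-0.77,0,0,0,0],[0,0,0,0,0,0,0],[0,0,0,0,0,0,0]]'
python3 - <<'E'
from h import *
st();wrist('w4');snap('side','s4')
E
```

```text
t: 5.35
eef_pos: [0.5625, -0.286, 0.402]
ee_rot: [0.975, 0.178, -0.128, 0.024]
wrist_force: [-0.2, -0.1, -2.8]
grip_width: 0.273
t 5.35 p [ 0.5625 -0.286   0.402 ] tz [-0.2408 -0.0927 -0.9661] tx [ 0.9037  0.3417 -0.258 ] q [ 0.4322  0.4557 -0.1489  1.1891  0.2261  1.7073 -0.9099] F [-0.1942 -0.0562 -2.7907] g 0.273
t 5.35 p [ 0.5625 -0.286   0.402 ] tz [-0.2408 -0.0927 -0.9661] tx [ 0.9037  0.3417 -0.258 ] q [ 0.4322  0.4557 -0.1489  1.1891  0.2261  1.7073 -0.9099] F [-0.1942 -0.0562 -2.7907] g 0.273
```

View pics/s4.png

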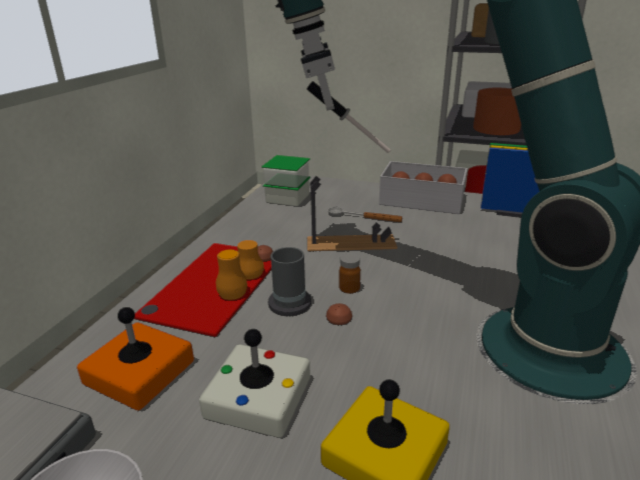

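The rod is held and clear of the rest. I'll rotate it close to upright.

```bash
python3 -m jog '[[0,0,0,0,0.4,0,0],[0,0,0,0,0.68,0,0],[0,0,0,0,0.68,0,0],[0,0,0,0,0.68,0,0],[0,0,0,0,0.68,0,0],[0,0,0,0,0.68,0,0],[0,0,0,0,0.68,0,0],[0,0,0,0,0.68,0,0],[0,0,0,0,0.68,0,0],[0,0,0,0,0.68,0,0],[0,0,0,0,0,0,0],[0,0,0,0,0,0,0]]'
python3 - <<'E'
from h import *
p,M=st()
need(p,M,[.559,.0185,.402])
E
```

```text
t: 6.45
eef_pos: [0.5612, -0.2865, 0.3996]
ee_rot: [0.951, 0.173, 0.251, -0.047]
wrist_force: [0.1, -0.4, -2.0]
grip_width: 0.271
t 6.45 p [ 0.5612 -0.2865  0.3996] tz [ 0.4619  0.1754 -0.8694] tx [0.814  0.3056 0.494 ] q [ 0.8158  0.1693 -0.2128  1.6414 -0.4426  1.0716 -0.4371] F [ 0.0635 -0.4022 -2.0354] g 0.271
shift units [ 3.0896 -9.5416  1.679 ]
```

```bash
python3 -m jog '[[0.14,-0.4,0.07,0,0,0,0],[0.24,-0.73,0.13,0,0,0,0],[0.24,-0.73,0.13,0,0,0,0],[0.24,-0.73,0.13,0,0,0,0],[0.24,-0.73,0.13,0,0,0,0],[0.24,-0.73,0.13,0,0,0,0],[0.24,-0.73,0.13,0,0,0,0],[0.24,-0.73,0.13,0,0,0,0],[0.24,-0.73,0.13,0,0,0,0],[0.24,-0.73,0.13,0,0,0,0],[0.24,-0.73,0.13,0,0,0,0],[0.24,-0.73,0.13,0,0,0,0],[0.24,-0.73,0.13,0,0,0,0],[0.14,-0.4,0.07,0,0,0,0],[0,0,0,0,0,0,0],[0,0,0,0,0,0,0],[0,0,0,0,0,0,0]]'
python3 - <<'E'
from h import *
p,M=st()
for n in ['side','top']:
    c=snap(n,n+'5');np.savez(n+'5.npz',**c);print(proj(c,p))
E
```

```text
t: 7.87
eef_pos: [0.5615, 0.0203, 0.4034]
ee_rot: [0.951, 0.174, 0.252, -0.046]
wrist_force: [0.3, -0.2, -1.6]
grip_width: 0.269
t 7.87 p [0.5615 0.0203 0.4034] tz [ 0.4638  0.1757 -0.8683] tx [0.8119 0.3079 0.496 ] q [ 0.5382 -0.0732 -0.4927  1.8791 -0.3032  0.8638 -1.0269] F [ 0.2948 -0.1713 -1.6325] g 0.269
[279.1421 132.3576]
[277.5317 168.73  ]
```

View pics/side5.png

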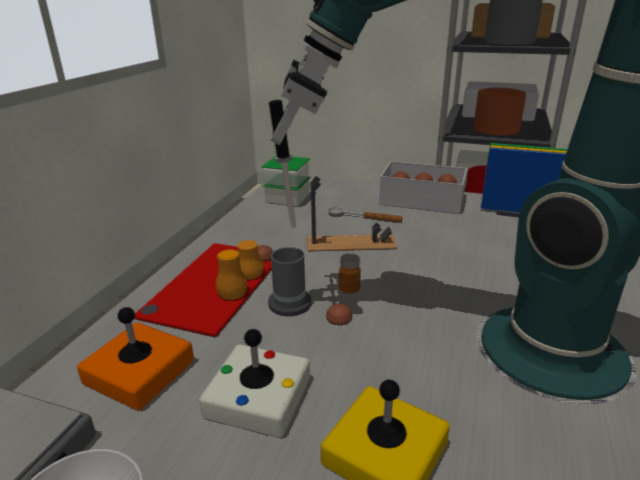

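View pics/top5.png

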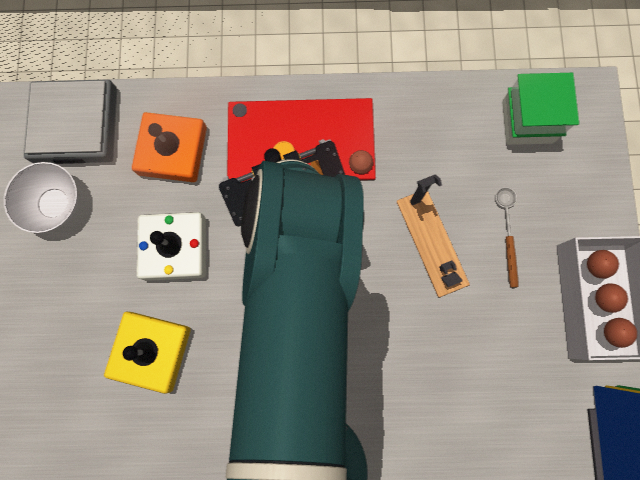

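In the side view the rod hangs near-upright, with its tip at (293,227) and the cup mouth at (289,255). The arm hides it from above, so I'll get the axis from the side depth.

```bash
cat >> h.py <<'E'
def rodside(c,p,u0=240,u1=330,v0=90,v1=300):
    P=cloud(c);hsv=cv2.cvtColor(c['color'],cv2.COLOR_BGR2HSV)
    m=np.zeros((480,640),bool);m[v0:v1,u0:u1]=True
    m&=(c['range_z']>.1)&(np.hypot(P[...,0]-p[0],P[...,1]-p[1])<.09)&(P[...,2]<p[2]-.06)&(P[...,2]>.135)&(hsv[...,2]>90)
    q=P[m]
    for k in range(4):
        cc=q.mean(0);v=np.linalg.svd(q-cc,full_matrices=False)[2][0];v=v*np.sign(v[2]);w=q-cc
        r=np.linalg.norm(w-np.outer(w@v,v),axis=1);q=q[r<.010]
    cam=c['world_from_camera'][:3,3];s=cc-cam;s/=np.linalg.norm(s);cc=cc+.005*s
    t=(q-cc)@v;tip=cc+v*t.min();print(len(q),'axis pt',cc,'dir',v,'tip',tip,'lean deg',np.degrees(np.arccos(v[2])))
    k=(p[2]-cc[2])/v[2];print('axis at tcp height',cc+v*k,'dist tip->tcp',np.linalg.norm(cc+v*k-tip))
    return tip,v
E
python3 - <<'E'
from h import *
p,M=st();c=load('side5');tip,v=rodside(c,p);print(proj(c,tip))
E
```

```text
t 7.97 p [0.5615 0.0197 0.4033] tz [ 0.4641  0.1754 -0.8683] tx [0.8123 0.3067 0.4961] q [ 0.5391 -0.0731 -0.4925  1.8793 -0.3036  0.8636 -1.0267] F [-0.1343 -0.6799 -1.6561] g 0.272
291 axis pt [0.5506 0.015  0.2652] dir [0.0821 0.0338 0.9961] tip [0.5452 0.0128 0.1998] lean deg 5.091697298194797
axis at tcp height [0.562  0.0197 0.4033] dist tip->tcp 0.20430775615750982
[292.553  226.5519]
```

The depth fit agrees with the grasp: 204 mm from tip to TCP, 5° lean. The rod is top-heavy compared with the rim height, so at rest it will lean on the rim at about 25°. To make the release gentle, I'll set it down already leaning about 22°, with the tip near the near wall.

```bash
python3 -m jog '[[0,0,0,0,-0.5,0,0],[0,0,0,0,-0.5,0,0],[0,0,0,0,-0.5,0,0],[0,0,0,0,-0.5,0,0],[0,0,0,0,-0.47,0,0],[0,0,0,0,0,0,0],[0,0,0,0,0,0,0]]'
python3 - <<'E'
from h import *
p,M=st();need(p,M,[.6078,.0386,.375])
E
```

```text
t: 8.55
eef_pos: [0.5619, 0.0202, 0.4029]
ee_rot: [0.978, 0.179, 0.11, -0.021]
wrist_force: [0.5, 0.5, -1.6]
grip_width: 0.269
t 8.55 p [0.5619 0.0202 0.4029] tz [ 0.2073  0.0797 -0.975 ] tx [0.912  0.3449 0.2221] q [ 0.4725  0.0914 -0.5635  1.661  -0.0144  1.188  -1.2889] F [ 0.5495  0.4543 -1.62  ] g 0.269
shift units [ 1.4007 -0.0324  1.2741]
```

```bash
python3 -m jog '[[0.35,0,0.3,0,0,0,0],[0.35,0,0.32,0,0,0,0],[0.35,0,0.32,0,0,0,0],[0.35,-0.03,0.32,0,0,0,0],[0,0,0,0,0,0,0],[0,0,0,0,0,0,0],[0,0,0,0,0,0,0]]'
python3 - <<'E'
from h import *
p,M=st();c=snap('side','s6');tip,v=rodside(c,p,230,340);print(proj(c,tip));w=snap('wrist','w6')
l=v[:2]/np.hypot(*v[:2]);C=np.array([.559,.0184]);print('tip off along/perp',(tip[:2]-C)@l,(tip[:2]-C)@[-l[1],l[0]])
E
```

```text
t: 9.13
eef_pos: [0.6068, 0.0381, 0.3762]
ee_rot: [0.978, 0.179, 0.11, -0.02]
wrist_force: [-0.2, 0.6, -0.4]
grip_width: 0.273
t 9.13 p [0.6068 0.0381 0.3762] tz [ 0.2079  0.0783 -0.975 ] tx [0.912  0.3447 0.2222] q [ 0.41    0.2018 -0.5773  1.6079  0.0685  1.145  -1.3768] F [-0.2414  0.6109 -0.4127] g 0.273
325 axis pt [0.5584 0.0181 0.2464] dir [0.3499 0.1398 0.9263] tip [0.536  0.0091 0.187 ] lean deg 22.13592585802168
axis at tcp height [0.6074 0.0377 0.3762] dist tip->tcp 0.20430097004647674
[297.4384 231.796 ]
tip off along/perp -0.024843453879080848 -7.564626295405165e-05
```

View pics/s6.png

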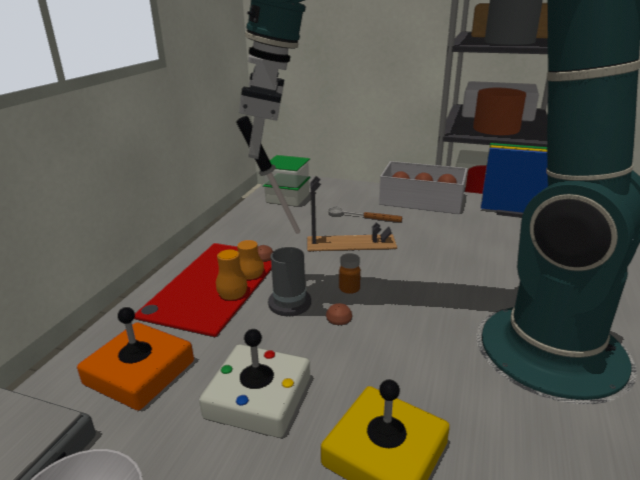

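View pics/w6.png

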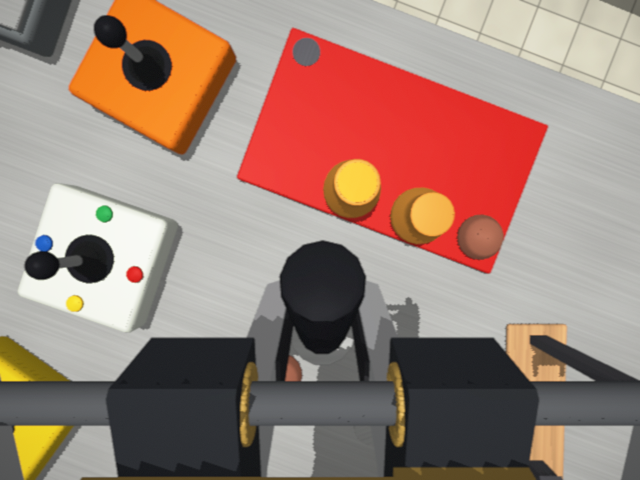

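The rod leans 22°, with its tip 24.8 mm toward the near side of the cup centre as planned. I'll lower it straight down most of the way.

```bash
python3 -m jog '[[-0.07,0,0.42,0,0,0,0],[-0.1,0,0.42,0,0,0,0],[-0.1,0,0.42,0,0,0,0],[-0.1,0,0.42,0,0,0,0],[-0.1,0,0.42,0,0,0,0],[-0.1,0,0.42,0,0,0,0],[0,0,0,0,0,0,0],[0,0,0,0,0,0,0]]'
python3 - <<'E'
from h import *
p,M=st();c=snap('side','s7');cv2.imwrite('pics/s7z.png',cv2.resize(c['color'][130:330,200:360],None,fx=3.5,fy=3))
need(p,M,[.6075,.0386,.2045])
E
```

```text
t: 9.9
eef_pos: [0.6071, 0.0383, 0.2987]
ee_rot: [0.978, 0.179, 0.109, -0.02]
wrist_force: [1.4, 0.3, -0.7]
grip_width: 0.272
t 9.90 p [0.6071 0.0383 0.2987] tz [ 0.2069  0.0782 -0.9752] tx [0.9122 0.3448 0.2212] q [ 0.398   0.2527 -0.5708  1.7243  0.105   0.9866 -1.4011] F [ 1.3729  0.2768 -0.7308] g 0.272
shift units [-0.6776 -0.0041  3.0652]
```

View pics/s7z.png

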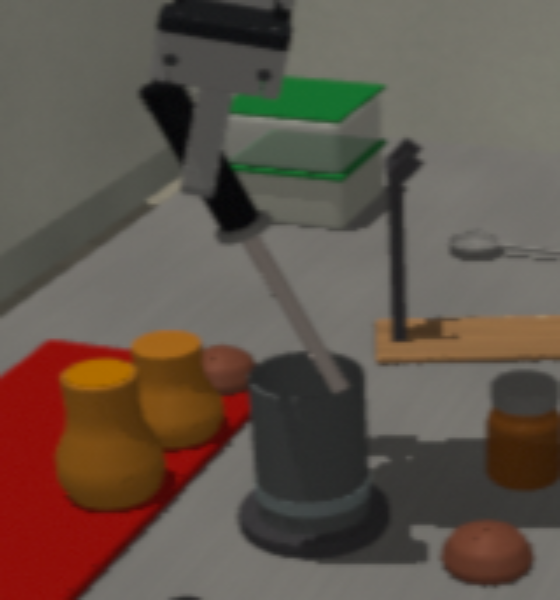

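The tip has entered the cup mouth close to the near wall, at zoom (340,385). I'll continue down.

```bash
python3 -m jog '[[-0.09,0,0.38,0,0,0,0],[-0.09,0,0.4,0,0,0,0],[-0.09,0,0.4,0,0,0,0],[-0.09,0,0.4,0,0,0,0],[-0.09,0,0.4,0,0,0,0],[-0.08,0,0.36,0,0,0,0],[-0.06,0,0.3,0,0,0,0],[0,0,0,0,0,0,0],[0,0,0,0,0,0,0]]'
python3 - <<'E'
from h import *
p,M=st();c=snap('side','s8');cv2.imwrite('pics/s8z.png',cv2.resize(c['color'][130:330,200:360],None,fx=3.5,fy=3))
need(p,M,[.6075,.0386,.2045])
E
```

```text
t: 10.7
eef_pos: [0.6075, 0.0388, 0.2169]
ee_rot: [0.978, 0.179, 0.109, -0.02]
wrist_force: [0.2, 1.4, -1.4]
grip_width: 0.271
t 10.70 p [0.6075 0.0388 0.2169] tz [ 0.2063  0.0787 -0.9753] tx [0.9122 0.3453 0.2208] q [ 0.3702  0.3327 -0.5496  1.8214  0.1663  0.8212 -1.4453] F [ 0.2004  1.4281 -1.3879] g 0.271
shift units [-0.0932  0.0072  0.4021]
```

View pics/s8z.png

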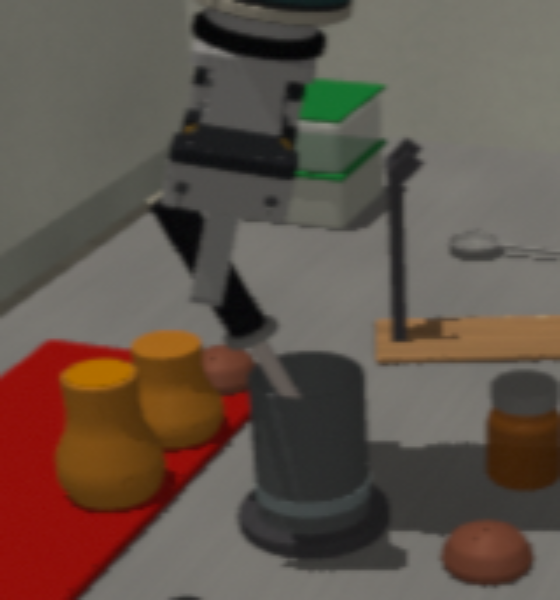

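The shaft is inside and clear of the rim at zoom (270,360), with no contact force. I'll creep down the last 12 mm.

```bash
python3 -m jog '[[-0.02,0,0.08,0,0,0,0],[-0.02,0,0.08,0,0,0,0],[-0.02,0,0.08,0,0,0,0],[-0.01,0,0.06,0,0,0,0],[0,0,0,0,0,0,0],[0,0,0,0,0,0,0]]'
python3 -m jog '[[-0.01,0,0.03,0,0,0,0],[0,0,0.03,0,0,0,0],[0,0,0,0,0,0,0]]'
python3 -c "
from h import *
st()"
```

```text
t: 11.25
eef_pos: [0.6074, 0.0387, 0.2079]
ee_rot: [0.978, 0.179, 0.109, -0.02]
wrist_force: [-0.6, -0.2, -0.6]
grip_width: 0.27
t: 11.5
eef_pos: [0.6077, 0.0388, 0.2062]
ee_rot: [0.978, 0.179, 0.11, -0.02]
wrist_force: [-0.6, -0.1, -0.8]
grip_width: 0.268
t 11.50 p [0.6077 0.0388 0.2062] tz [ 0.2073  0.0785 -0.9751] tx [0.912  0.3452 0.2216] q [ 0.3652  0.3448 -0.545   1.8325  0.1764  0.7986 -1.4527] F [-0.5658 -0.089  -0.758 ] g 0.268
```

```bash
python3 -m jog '[[-0.01,0,0.03,0,0,0,0],[0,0,0,0,0,0,0],[0,0,0,0,0,0,0]]'
python3 -m jog '[[-0.01,0,0.03,0,0,0,0],[0,0,0,0,0,0,0],[0,0,0,0,0,0,0]]'
python3 -m jog '[[-0.01,0,0.03,0,0,0,0],[0,0,0,0,0,0,0],[0,0,0,0,0,0,0]]'
```

```text
t: 11.75
eef_pos: [0.608, 0.0388, 0.2057]
ee_rot: [0.977, 0.179, 0.11, -0.02]
wrist_force: [1.9, 0.8, 4.1]
grip_width: 0.272
t: 12.0
eef_pos: [0.6084, 0.039, 0.2053]
ee_rot: [0.977, 0.179, 0.111, -0.02]
wrist_force: [3.3, 0.5, 8.5]
grip_width: 0.27
t: 12.25
eef_pos: [0.6089, 0.0391, 0.2049]
ee_rot: [0.977, 0.179, 0.112, -0.02]
wrist_force: [5.1, 2.9, 12.9]
grip_width: 0.27
```

The tip touched the floor at z ≈ 0.206. I'll back off the press by a couple of mm and open gradually, so the rod eases onto the rim.

```bash
python3 -m jog '[[0.02,0,-0.06,0,0,0,0],[0,0,0,0,0,0,0],[0,0,0,0,0,0,0]]'
python3 -m jog '[[0,0,0,0,0,0,0.28],[0,0,0,0,0,0,0.29],[0,0,0,0,0,0,0.3],[0,0,0,0,0,0,0.31],[0,0,0,0,0,0,0.32],[0,0,0,0,0,0,0.33],[0,0,0,0,0,0,0.35],[0,0,0,0,0,0,0.38],[0,0,0,0,0,0,0.4],[0,0,0,0,0,0,0.4]]'
python3 - <<'E'
from h import *
st();c=snap('side','s9');cv2.imwrite('pics/s9z.png',cv2.resize(c['color'][130:330,200:360],None,fx=3.5,fy=3));snap('wrist','w9')
E
```

```text
t: 12.5
eef_pos: [0.6079, 0.0388, 0.2057]
ee_rot: [0.977, 0.179, 0.11, -0.02]
wrist_force: [2.6, 0.7, 5.4]
grip_width: 0.272
t: 13.33
eef_pos: [0.6075, 0.0387, 0.2052]
ee_rot: [0.978, 0.179, 0.11, -0.02]
wrist_force: [-0.9, 0.3, -0.8]
grip_width: 0.397
t 13.33 p [0.6075 0.0387 0.2052] tz [ 0.207   0.0784 -0.9752] tx [0.9121 0.3451 0.2213] q [ 0.365   0.3456 -0.5446  1.8338  0.1771  0.7969 -1.4532] F [-0.8623  0.282  -0.8434] g 0.397
```

View pics/s9z.png

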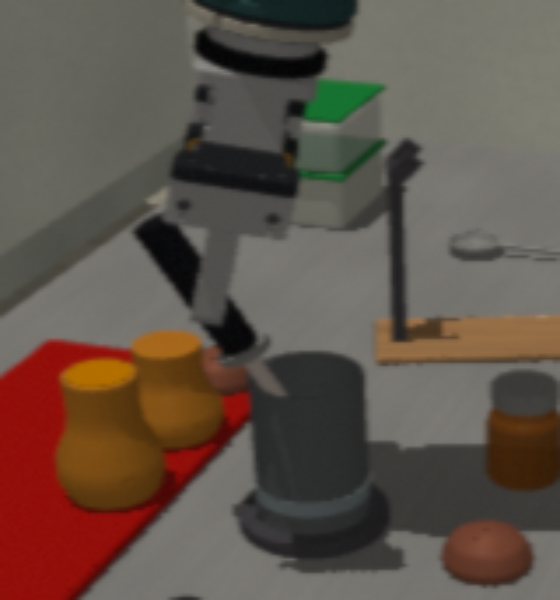

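View pics/w9.png

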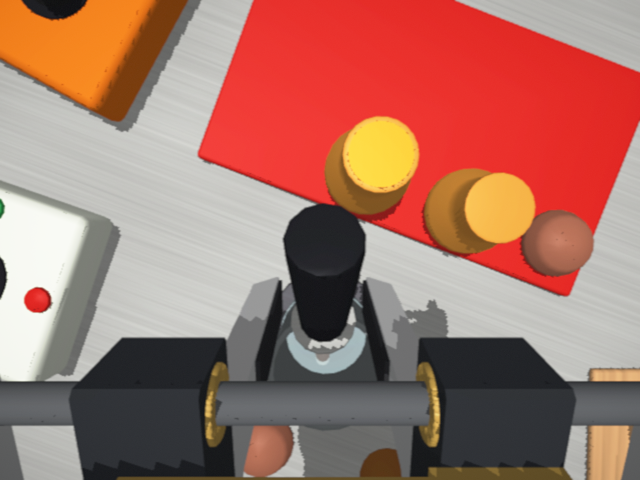

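The rod is released and leans on the far rim, standing by itself. I'll open wider and retreat along the fingers.

```bash
python3 -m jog '[[0,0,0,0,0,0,0.5],[0,0,0,0,0,0,0.6],[0,0,0,0,0,0,0.7],[0,0,0,0,0,0,0.7],[-0.05,0,-0.2,0,0,0,0.7],[-0.1,0,-0.5,0,0,0,0.7],[-0.1,0,-0.8,0,0,0,0.7],[-0.1,0,-0.9,0,0,0,0.7],[-0.1,0,-0.9,0,0,0,0.7],[-0.1,0,-0.9,0,0,0,0.7],[-0.1,0,-0.9,0,0,0,0.7],[-0.1,0,-0.9,0,0,0,0.7],[0,0,0,0,0,0,0.7],[0,0,0,0,0,0,0.7]]'
python3 - <<'E'
from h import *
p,M=st();c=snap('side','s10');P=cloud(c)
w=wrist('w10')
C=np.array([.559,.0184]);m=(c['range_z']>.1)&(np.hypot(P[...,0]-C[0],P[...,1]-C[1])<.13)&(P[...,2]>.16)&(P[...,2]<.29)&(c['color'].max(-1)<60)
q=P[m];v=np.linalg.svd(q-q.mean(0),full_matrices=False)[2][0];v*=np.sign(v[2]);print(len(q),q.mean(0),v,np.degrees(np.arccos(v[2])),q[:,2].max())
need(p,M,[.502,.25,.135])
E
```

```text
t: 14.6
eef_pos: [0.5498, 0.0167, 0.3773]
ee_rot: [0.977, 0.179, 0.111, -0.019]
wrist_force: [-0.1, -0.8, -1.2]
grip_width: 0.703
t 14.60 p [0.5498 0.0167 0.3773] tz [ 0.2096  0.0774 -0.9747] tx [0.9117 0.3449 0.2234] q [ 0.5012  0.0757 -0.5792  1.7325 -0.0229  1.1291 -1.274 ] F [-0.0927 -0.7659 -1.1523] g 0.703
t 14.65 p [0.5496 0.0167 0.376 ] tz [ 0.2077  0.0779 -0.9751] tx [0.912  0.3451 0.2218] q [ 0.5007  0.0772 -0.5792  1.7337 -0.0226  1.1286 -1.2742] F [-0.0209  0.463  -0.7135] g 0.698
572 [0.6137 0.0487 0.212 ] [0.4195 0.1467 0.8958] 26.38902712747727 0.2613990748868397
shift units [-0.5734 -7.8526  8.1405]
```

View pics/s10.png

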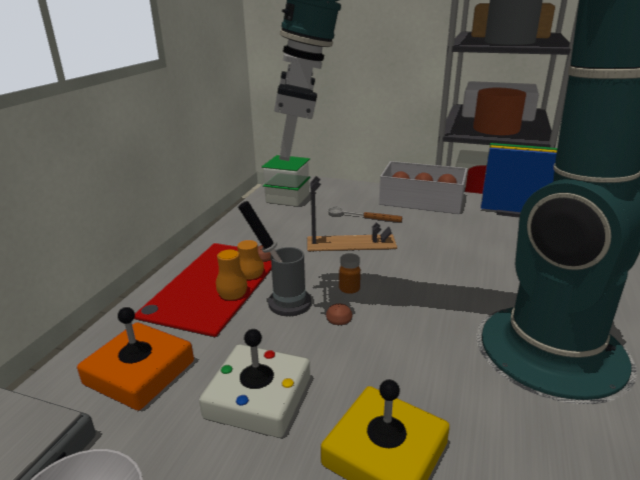

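View pics/w10.png

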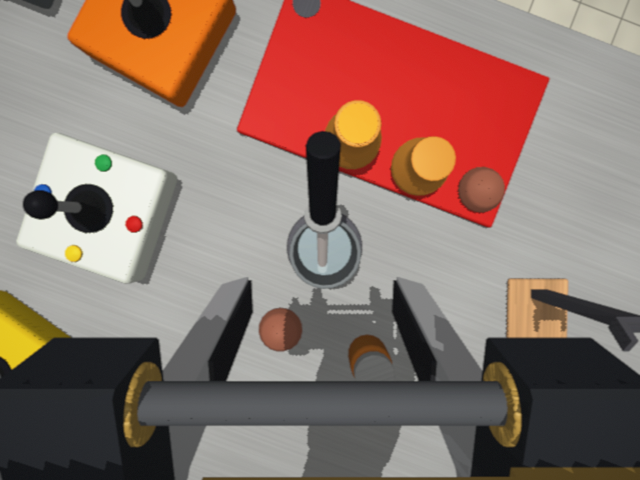

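Side and wrist views show the rod standing in the cup, tip inside at wrist (322,262), leaning on the rim at about 26°. For the joystick I'll straddle the ball with the jaws along world x, grip it and carry it toward blue (+y). First I'll upright the tool and move over.

```bash
python3 -m jog '[[0,0,0,0,-0.6,0,0.7],[0,0,0,0,-0.6,0,0.7],[0,0,0,0,-0.6,0,0.7],[0,0,0,0,0,0,0.7]]'
python3 - <<'E'
from h import *
p,M=st();Mg=np.array([[0,1,0],[1,0,0],[0,0,-1.]]);Mg=R.from_euler('z',1.4,degrees=True).as_matrix()@Mg
need(p,M,[.5025,.3035,.30],Mg)
E
```

```text
t: 15.03
eef_pos: [0.5502, 0.0176, 0.3738]
ee_rot: [0.984, 0.181, 0.0, -0.001]
wrist_force: [-0.1, 0.2, -0.0]
grip_width: 0.698
t 15.03 p [0.5502 0.0176 0.3738] tz [-0.      0.0027 -1.    ] tx [0.9347 0.3554 0.001 ] q [ 0.4113  0.2207 -0.5951  1.5776  0.1226  1.3813 -1.403 ] F [-0.0941  0.1722 -0.0126] g 0.698
shift units [ 1.8969 -9.4664  2.4866]
turn units (tool) [ -0.0134  -0.0199 -10.2657]
```

```bash
python3 -m jog '[[0.16,-0.79,0,0,0,0,0.7],[0.16,-0.79,0,0,0,0,0.7],[0.16,-0.79,0.2,0,0,0,0.7],[0.16,-0.79,0.25,0,0,0,0.7],[0.16,-0.79,0.25,0,0,0,0.7],[0.16,-0.79,0.25,0,0,0,0.7],[0.16,-0.79,0.25,0,0,0,0.7],[0.16,-0.79,0.25,0,0,0,0.7],[0.16,-0.79,0.25,0,0,0,0.7],[0.16,-0.79,0.25,0,0,0,0.7],[0.16,-0.79,0.25,0,0,0,0.7],[0.16,-0.79,0.25,0,0,0,0.7],[0,0,0,0,0,0,0.7]]'
python3 -m jog '[[0,0,0,0,0,-0.85,0.7],[0,0,0,0,0,-0.85,0.7],[0,0,0,0,0,-0.85,0.7],[0,0,0,0,0,-0.85,0.7],[0,0,0,0,0,-0.85,0.7],[0,0,0,0,0,-0.85,0.7],[0,0,0,0,0,-0.85,0.7],[0,0,0,0,0,-0.85,0.7],[0,0,0,0,0,-0.85,0.7],[0,0,0,0,0,-0.85,0.7],[0,0,0,0,0,-0.85,0.7],[0,0,0,0,0,-0.9,0.7],[0,0,0,0,0,0,0.7],[0,0,0,0,0,0,0.7]]'
python3 - <<'E'
from h import *
p,M=st();Mg=np.array([[0,1,0],[1,0,0],[0,0,-1.]]);Mg=R.from_euler('z',1.4,degrees=True).as_matrix()@Mg
need(p,M,[.5025,.3035,.133],Mg)
c=wrist('w11');print(proj(c,[.5025,.3035,.135]),proj(c,[.5011,.362,.0545]))
E
```

```text
t: 16.12
eef_pos: [0.5007, 0.3075, 0.3005]
ee_rot: [0.983, 0.183, 0.002, -0.002]
wrist_force: [0.5, 0.8, 0.9]
grip_width: 0.701
t: 17.28
eef_pos: [0.5032, 0.3031, 0.3021]
ee_rot: [0.701, 0.713, 0.003, 0.001]
wrist_force: [0.7, -0.3, -0.0]
grip_width: 0.701
t 17.28 p [0.5032 0.3031 0.3021] tz [ 0.0061  0.0032 -1.    ] tx [-0.0178  0.9998  0.0031] q [ 0.1262  0.4316 -0.9667  1.5968  0.3675  1.3003 -0.8771] F [ 0.7126 -0.3193 -0.0121] g 0.701
shift units [-0.0044 -0.0584  5.6348]
turn units (tool) [ 0.0513 -0.0259 -0.0552]
t 17.28 p [0.5032 0.3031 0.3021] tz [ 0.0061  0.0032 -1.    ] tx [-0.0178  0.9998  0.0031] q [ 0.1262  0.4316 -0.9667  1.5968  0.3675  1.3003 -0.8771] F [ 0.7126 -0.3193 -0.0121] g 0.701
[320.5099 227.085 ] [319.778  149.9189]
```

View pics/w11.png

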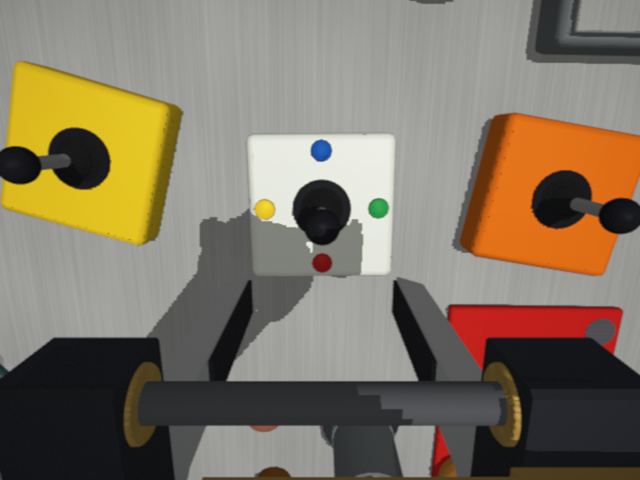

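The ball is at (322,226) against a predicted (320.5,227), and the blue lamp is straight ahead at (321,150). I'll descend around the ball.

```bash
python3 -m jog '[[0,-0.02,0.5,0.05,0,0,0.7],[0,0,0.7,0,0,0,0.7],[0,0,0.7,0,0,0,0.7],[0,0,0.7,0,0,0,0.7],[0,0,0.7,0,0,0,0.7],[0,0,0.6,0,0,0,0.7],[0,0,0.5,0,0,0,0.7],[0,0,0.5,0,0,0,0.7],[0,0,0.4,0,0,0,0.7],[0,0,0.27,0,0,0,0.7],[0,0,0,0,0,0,0.7],[0,0,0,0,0,0,0.7]]'
python3 - <<'E'
from h import *
p,M=st();need(p,M,[.5025,.3035,.135]);c=wrist('w12')
E
```

```text
t: 18.33
eef_pos: [0.503, 0.3039, 0.1356]
ee_rot: [0.7, 0.714, 0.001, -0.001]
wrist_force: [-0.0, -0.0, -0.2]
grip_width: 0.702
t 18.33 p [0.503  0.3039 0.1356] tz [ 0.0004  0.0026 -1.    ] tx [-0.0208  0.9998  0.0026] q [ 0.0435  0.6014 -0.8621  1.7685  0.5271  1.0179 -0.9973] F [-0.0356 -0.0395 -0.1931] g 0.702
shift units [-0.0137 -0.0162  0.0201]
t 18.33 p [0.503  0.3039 0.1356] tz [ 0.0004  0.0026 -1.    ] tx [-0.0208  0.9998  0.0026] q [ 0.0435  0.6014 -0.8621  1.7685  0.5271  1.0179 -0.9973] F [-0.0356 -0.0395 -0.1931] g 0.702
```

View pics/w12.png

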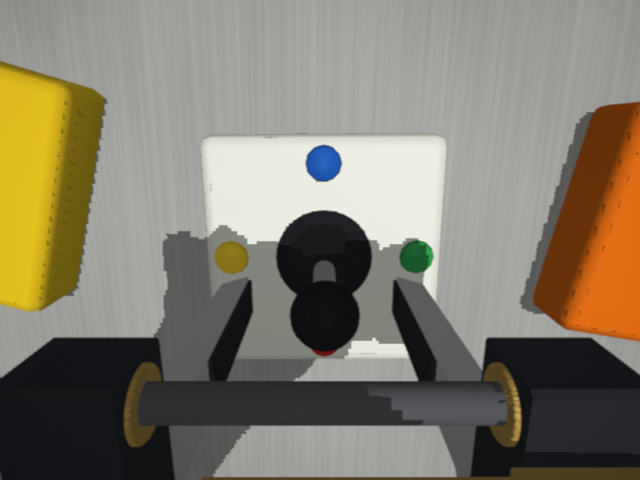

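The ball is centred between the jaws at (325,315). Closing on it.

```bash
python3 -m jog '[[0,0,0,0,0,0,0],[0,0,0,0,0,0,0],[0,0,0,0,0,0,0],[0,0,0,0,0,0,0],[0,0,0,0,0,0,0],[0,0,0,0,0,0,0],[0,0,0,0,0,0,0],[0,0,0,0,0,0,0],[0,0,0,0,0,0,0],[0,0,0,0,0,0,0],[0,0,0,0,0,0,0],[0,0,0,0,0,0,0]]'
python3 - <<'E'
from h import *
p,M=st()
for a in (.1,.2,.3,.42,.43):
    s=np.array([-.025,1,0])*.085*np.sin(a);g=np.array([.503,.3039,.1356])+s+[0,0,.085*(np.cos(a)-1)]
    print(a);need(p,M,g)
E
```

```text
t: 19.38
eef_pos: [0.5031, 0.3038, 0.1357]
ee_rot: [0.7, 0.715, 0.001, -0.001]
wrist_force: [1.6, -0.1, 1.8]
grip_width: 0.3
t 19.38 p [0.5031 0.3038 0.1357] tz [ 0.0008  0.0025 -1.    ] tx [-0.021   0.9998  0.0025] q [ 0.0437  0.6012 -0.8621  1.7687  0.5274  1.0177 -0.9971] F [ 1.5647 -0.0704  1.7557] g 0.300
0.1
shift units [ 0.2856 -0.0031  0.0167]
0.2
shift units [ 0.5656 -0.0043  0.0597]
0.3
shift units [ 0.8399 -0.0054  0.1305]
0.42
shift units [ 1.1577 -0.0068  0.251 ]
0.43
shift units [ 1.1835 -0.0069  0.2627]
```

The grip is at 28 mm, so the ball is held. Tilting toward blue along the arc.

```bash
python3 -m jog '[[0.12,0,0.003,0,0,0,0],[0.12,0,0.01,0,0,0,0],[0.12,0,0.013,0,0,0,0],[0.12,0,0.018,0,0,0,0],[0.12,0,0.024,0,0,0,0],[0.12,0,0.028,0,0,0,0],[0.12,0,0.034,0,0,0,0],[0.12,0,0.04,0,0,0,0],[0.12,0,0.045,0,0,0,0],[0.1,0,0.045,0,0,0,0],[0,0,0,0,0,0,0],[0,0,0,0,0,0,0]]'
python3 - <<'E'
from h import *
p,M=st();c=snap('side','s13');cv2.imwrite('pics/s13z.png',cv2.resize(c['color'][270:450,180:340],None,fx=4,fy=3));wrist('w13')
E
```

```text
t: 20.38
eef_pos: [0.5022, 0.3397, 0.1278]
ee_rot: [0.7, 0.715, 0.001, -0.001]
wrist_force: [-1.2, -3.3, 5.7]
grip_width: 0.302
t 20.38 p [0.5022 0.3397 0.1278] tz [ 0.0006  0.0026 -1.    ] tx [-0.0213  0.9998  0.0026] q [-0.0329  0.6396 -0.8458  1.7264  0.5476  1.0267 -1.052 ] F [-1.2452 -3.3316  5.6896] g 0.302
t 20.43 p [0.5022 0.3396 0.1278] tz [ 0.0006  0.0026 -1.    ] tx [-0.0212  0.9998  0.0026] q [-0.0328  0.6395 -0.8457  1.7264  0.5475  1.0268 -1.052 ] F [ 0.9452 -3.3545  4.1372] g 0.303
```

View pics/s13z.png

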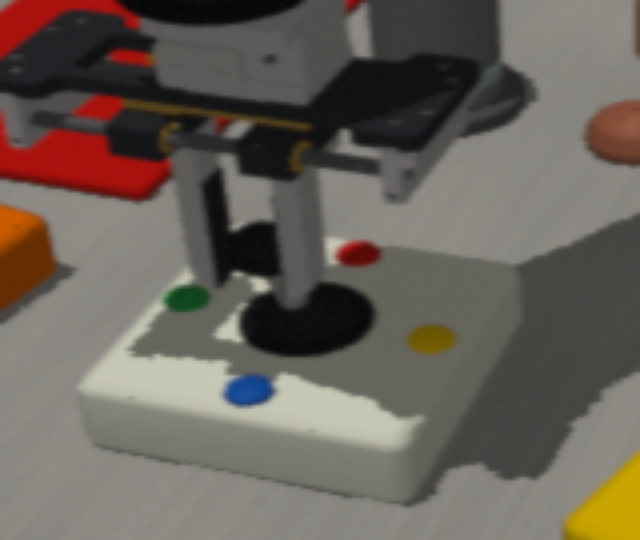

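View pics/w13.png

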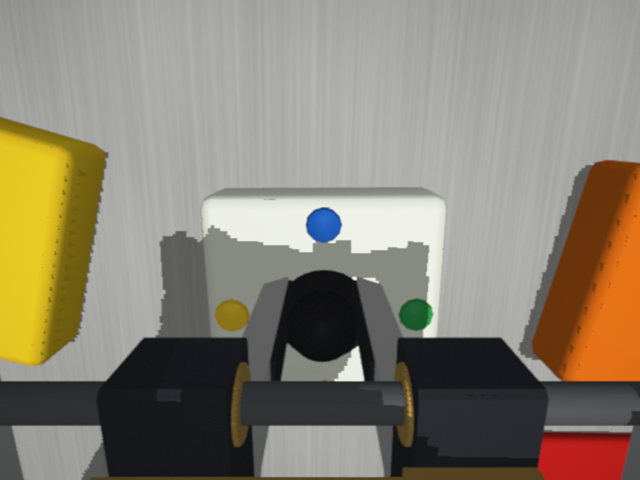

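Run:
```python
from h import *
p,M=st();c=snap('side','s14');print('tcp px',proj(c,p),'pivot-up ball px',proj(c,[.503,.304,.135]))
P=cloud(c);v,u=np.mgrid[:480,:640]
m=(c['color'].max(-1)<50)&(c['range_z']>.1)&(P[...,2]>.105)&(P[...,2]<.152)&(np.hypot(P[...,0]-.502,P[...,1]-.325)<.05)
q=P[m];print(len(q),q.mean(0),q.min(0),q.max(0),u[m].min(),u[m].max(),v[m].min(),v[m].max())
w=wrist('w14');P=cloud(w);m=(w['color'].max(-1)<60)&(w['range_z']>.1)&(P[...,2]>.09)&(np.hypot(P[...,0]-.502,P[...,1]-.325)<.05)
m[:,:285]=0;m[:,365:]=0
q=P[m];print(len(q),q.mean(0),q.min(0),q.max(0));i=q[:,2].argmax();print(q[i],proj(w,p))
cv2.imwrite('pics/w14z.png',cv2.resize(np.clip(w['color'][250:400,240:420].astype(float)*3,0,255).astype('uint8'),None,fx=4,fy=4))
```

```text
t 20.48 p [0.5022 0.3396 0.1279] tz [ 0.0007  0.0026 -1.    ] tx [-0.0212  0.9998  0.0026] q [-0.0327  0.6394 -0.8458  1.7265  0.5475  1.0268 -1.052 ] F [-0.5823 -3.0242  5.8511] g 0.299
tcp px [243.8104 356.2256] pivot-up ball px [252.7336 338.9905]
286 [0.5062 0.3415 0.1359] [0.4863 0.3257 0.1094] [0.5193 0.3493 0.1519] 232 249 339 364
t 20.53 p [0.5022 0.3395 0.1279] tz [ 0.0007  0.0026 -1.    ] tx [-0.0211  0.9998  0.0026] q [-0.0327  0.6393 -0.8458  1.7265  0.5475  1.0267 -1.052 ] F [-0.7064 -2.2338  5.7296] g 0.304
4768 [0.5025 0.3405 0.1372] [0.4858 0.3237 0.1068] [0.5172 0.3503 0.166 ]
[0.5158 0.3369 0.166 ] [323.1742 315.6393]
```

View pics/w14z.png

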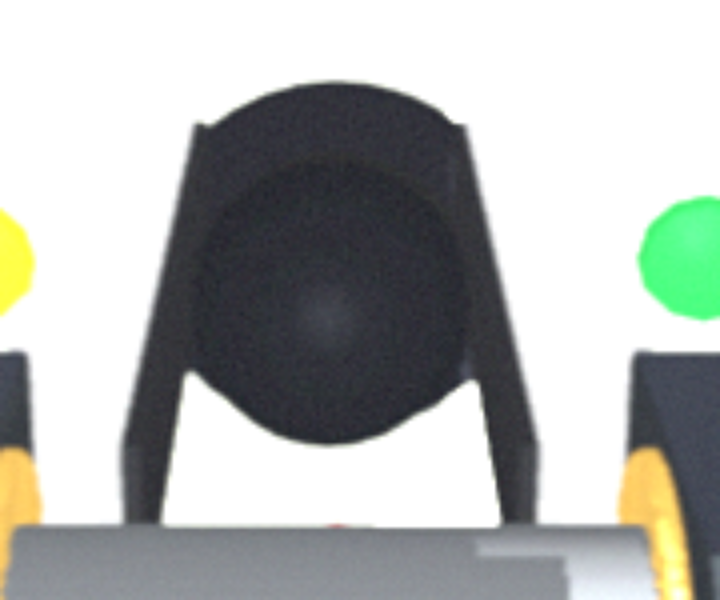

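The ball seems to lag the TCP slightly (wrist row 326 against 316). I'll fit a sphere to get the actual tilt.

```bash
cat >> h.py <<'E'
from scipy.optimize import least_squares
def ball(w,p):
    P=cloud(w);v,u=np.mgrid[:480,:640]
    m=(w['color'].max(-1)<60)&(w['range_z']>.1)&(np.linalg.norm(P-p,axis=-1)<.022)&(u>297)&(u<347)
    q=P[m];f=least_squares(lambda x:np.linalg.norm(q-x,axis=1)-.015,p,loss='soft_l1',f_scale=.001)
    b=f.x;d=b-[.5027,.3037,.05];print('ball',len(q),b,'rel',d,'tilt y',np.arctan2(d[1],d[2]),'x',np.arctan2(d[0],d[2]),'res',np.abs(f.fun).mean());return b
E
python3 - <<'E'
from h import *
p,M=st();w=wrist('w15');ball(w,p)
E
```

```text
t 20.58 p [0.5022 0.3395 0.1279] tz [ 0.0007  0.0026 -1.    ] tx [-0.0211  0.9998  0.0026] q [-0.0326  0.6394 -0.8458  1.7265  0.5475  1.0268 -1.052 ] F [-0.2915 -2.4119  6.0257] g 0.306
t 20.58 p [0.5022 0.3395 0.1279] tz [ 0.0007  0.0026 -1.    ] tx [-0.0211  0.9998  0.0026] q [-0.0326  0.6394 -0.8458  1.7265  0.5475  1.0268 -1.052 ] F [-0.2915 -2.4119  6.0257] g 0.306
ball 3160 [0.5015 0.335  0.1278] rel [-0.0012  0.0313  0.0778] tilt y 0.38300511132956977 x -0.015314595818963404 res 0.00037395076159637734
```

The tilt is about 0.38 rad, short of full. Pushing on to the stop.

```bash
python3 -m jog '[[0.1,0,0.04,0,0,0,0],[0.1,0,0.04,0,0,0,0],[0,0,0,0,0,0,0],[0,0,0,0,0,0,0]]'
python3 - <<'E'
from h import *
p,M=st();w=wrist('w16');ball(w,p)
E
```

```text
t: 20.97
eef_pos: [0.5023, 0.3449, 0.1254]
ee_rot: [0.7, 0.714, 0.001, -0.0]
wrist_force: [-1.1, -7.6, 9.1]
grip_width: 0.304
t 20.97 p [0.5023 0.3449 0.1254] tz [ 0.0007  0.0014 -1.    ] tx [-0.0207  0.9998  0.0014] q [-0.0457  0.6471 -0.8416  1.7195  0.5523  1.0277 -1.0615] F [-1.1062 -7.5915  9.1249] g 0.304
t 20.97 p [0.5023 0.3449 0.1254] tz [ 0.0007  0.0014 -1.    ] tx [-0.0207  0.9998  0.0014] q [-0.0457  0.6471 -0.8416  1.7195  0.5523  1.0277 -1.0615] F [-1.1062 -7.5915  9.1249] g 0.304
ball 3199 [0.5016 0.3388 0.1262] rel [-0.0011  0.0351  0.0762] tilt y 0.43113010151416514 x -0.01420906254098999 res 0.0003737252564703421
```

The tilt now measures 0.43 rad (the limit is 0.42) and the force has jumped to 7.6 N, so it's on the stop. Holding well over 2 s.

```bash
python3 -m jog '[[0.02,0,0,0,0,0,0],[0,0,0,0,0,0,0],[0,0,0,0,0,0,0],[0,0,0,0,0,0,0],[0,0,0,0,0,0,0],[0,0,0,0,0,0,0],[0,0,0,0,0,0,0],[0,0,0,0,0,0,0],[0,0,0,0,0,0,0],[0,0,0,0,0,0,0],[0,0,0,0,0,0,0],[0,0,0,0,0,0,0],[0,0,0,0,0,0,0],[0,0,0,0,0,0,0],[0,0,0,0,0,0,0]]'
python3 - <<'E'
from h import *
p,M=st();w=wrist('w17');ball(w,p)
E
python3 -m jog '[[0.02,0,0,0,0,0,0],[0,0,0,0,0,0,0],[0,0,0,0,0,0,0],[0,0,0,0,0,0,0],[0,0,0,0,0,0,0],[0,0,0,0,0,0,0],[0,0,0,0,0,0,0],[0,0,0,0,0,0,0],[0,0,0,0,0,0,0],[0,0,0,0,0,0,0],[0,0,0,0,0,0,0],[0,0,0,0,0,0,0],[0,0,0,0,0,0,0],[0,0,0,0,0,0,0],[0,0,0,0,0,0,0]]'
python3 - <<'E'
from h import *
p,M=st();w=wrist('w18');ball(w,p)
E
```

```text
t: 22.27
eef_pos: [0.5023, 0.3451, 0.1254]
ee_rot: [0.7, 0.714, 0.001, -0.0]
wrist_force: [-0.7, -8.4, 8.8]
grip_width: 0.302
t 22.27 p [0.5023 0.3451 0.1254] tz [ 0.0007  0.001  -1.    ] tx [-0.0204  0.9998  0.001 ] q [-0.0466  0.6475 -0.8412  1.7189  0.5525  1.0282 -1.0622] F [-0.7189 -8.4392  8.7772] g 0.302
t 22.27 p [0.5023 0.3451 0.1254] tz [ 0.0007  0.001  -1.    ] tx [-0.0204  0.9998  0.001 ] q [-0.0466  0.6475 -0.8412  1.7189  0.5525  1.0282 -1.0622] F [-0.7189 -8.4392  8.7772] g 0.302
ball 3211 [0.5016 0.3389 0.1262] rel [-0.0011  0.0352  0.0762] tilt y 0.4326373421806274 x -0.014250184165559404 res 0.0003790276859890334
t: 23.57
eef_pos: [0.5024, 0.3454, 0.1253]
ee_rot: [0.7, 0.714, 0.0, 0.0]
wrist_force: [-0.7, -10.0, 7.7]
grip_width: 0.304
t 23.57 p [0.5024 0.3454 0.1253] tz [ 0.0005  0.0005 -1.    ] tx [-0.0203  0.9998  0.0005] q [-0.0476  0.648  -0.8408  1.7182  0.5528  1.0288 -1.0629] F [ -0.7043 -10.0058   7.7425] g 0.304
t 23.57 p [0.5024 0.3454 0.1253] tz [ 0.0005  0.0005 -1.    ] tx [-0.0203  0.9998  0.0005] q [-0.0476  0.648  -0.8408  1.7182  0.5528  1.0288 -1.0629] F [ -0.7043 -10.0058   7.7425] g 0.304
ball 3202 [0.5017 0.339  0.1261] rel [-0.001   0.0353  0.0761] tilt y 0.4343780544725551 x -0.013448552800318854 res 0.00037495995314198587
```

It held for about 2.6 s. I'll carry it back to upright and release it there.

```bash
python3 -m jog '[[-0.12,0,-0.055,0,0,0,0],[-0.12,0,-0.05,0,0,0,0],[-0.12,0,-0.045,0,0,0,0],[-0.12,0,-0.04,0,0,0,0],[-0.12,0,-0.035,0,0,0,0],[-0.12,0,-0.03,0,0,0,0],[-0.12,0,-0.025,0,0,0,0],[-0.12,0,-0.02,0,0,0,0],[-0.12,0,-0.015,0,0,0,0],[-0.1,0,-0.005,0,0,0,0],[0,0,0,0,0,0,0],[0,0,0,0,0,0,0]]'
python3 - <<'E'
from h import *
p,M=st();w=wrist('w19');ball(w,p)
E
```

```text
t: 24.62
eef_pos: [0.503, 0.3111, 0.1352]
ee_rot: [0.7, 0.714, 0.001, -0.001]
wrist_force: [-0.4, 1.5, -1.5]
grip_width: 0.298
t 24.62 p [0.503  0.3111 0.1352] tz [ 0.001   0.0029 -1.    ] tx [-0.0209  0.9998  0.0028] q [ 0.0289  0.6075 -0.8599  1.7598  0.5304  1.0208 -1.0079] F [-0.401   1.5387 -1.5064] g 0.298
t 24.62 p [0.503  0.3111 0.1352] tz [ 0.001   0.0029 -1.    ] tx [-0.0209  0.9998  0.0028] q [ 0.0289  0.6075 -0.8599  1.7598  0.5304  1.0208 -1.0079] F [-0.401   1.5387 -1.5064] g 0.298
ball 3127 [0.5023 0.3038 0.1339] rel [-0.0004  0.0001  0.0839] tilt y 0.0007015492084767675 x -0.004527884804343427 res 0.00037337065597671016
```

The stick measures upright (0.001 rad). I'll open the jaws and leave straight up.

```bash
python3 -m jog '[[0,0,0,0,0,0,0.4],[0,0,0,0,0,0,0.55],[0,0,0,0,0,0,0.7],[0,0,0,0,0,0,0.7],[0,0,0,0,0,0,0.7],[0,0,0,0,0,0,0.7],[0,0,0,0,0,0,0.7],[0,0,-0.3,0,0,0,0.7],[0,0,-0.7,0,0,0,0.7],[0,0,-0.9,0,0,0,0.7],[0,0,-0.9,0,0,0,0.7],[0,0,-0.9,0,0,0,0.7],[0,0,-0.9,0,0,0,0.7],[0,0,-0.9,0,0,0,0.7],[0,0,-0.9,0,0,0,0.7],[0,0,0,0,0,0,0.7],[0,0,0,0,0,0,0.7]]'
python3 - <<'E'
from h import *
p,M=st();c=snap('side','s20');P=cloud(c);snap('top','t20')
m=np.zeros((480,640),bool);m[320:440,200:315]=1;m&=(P[...,2]>.115)&(P[...,2]<.16)&(c['range_z']>.1);q=P[m];print('ball side',q.mean(0),q.min(0),q.max(0))
E
```

```text
t: 26.08
eef_pos: [0.5029, 0.3109, 0.3286]
ee_rot: [0.7, 0.715, 0.002, -0.0]
wrist_force: [0.7, 0.3, -0.3]
grip_width: 0.703
t 26.08 p [0.5029 0.3109 0.3286] tz [ 0.003   0.0034 -1.    ] tx [-0.0211  0.9998  0.0033] q [ 0.1142  0.423  -0.9746  1.5468  0.3549  1.3562 -0.8728] F [ 0.7484  0.2566 -0.2523] g 0.703
ball side [0.5014 0.3081 0.1407] [0.4897 0.2919 0.1152] [0.5185 0.3173 0.1521]
```

View pics/s20.png

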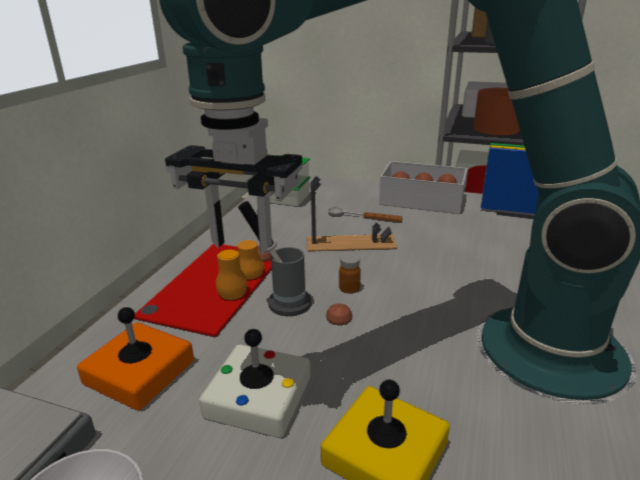

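View pics/t20.png

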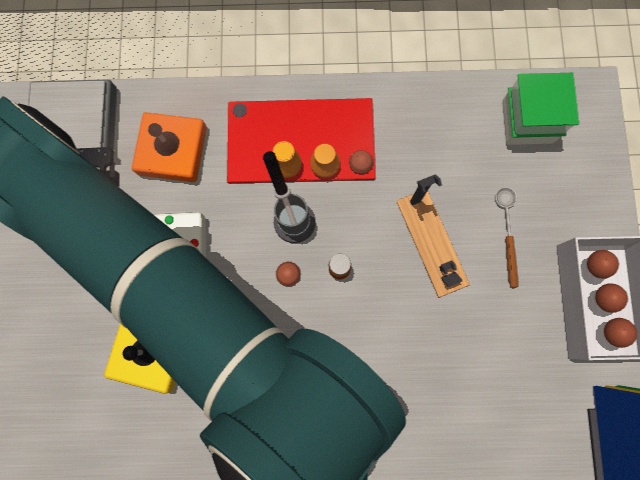

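The stick is upright with its ball at side (253,337), the same pixel as at the start. The rod stands in the cup in the top view, with its handle at (275,170), and the bystanders are where they were. Handing in.

```bash
python3 -c "
from workcell import bot
print(bot.job_done())"
```

```text
the job is handed in; nothing more can be done
None
```

The honing rod is standing by itself in the grey steriliser cup, white end down. The cycle was started with the joystick on the white box. I handed the job in at about 26 s, with the gripper clear of everything.

- **Rod:** I lowered it until the tip touched the floor, where the vertical force rose to about 13 N at most. I then eased off and opened the jaws slowly. It leans on the cup's far rim at about 26°, because its weight sits above the rim.
- **Joystick:** My first push reached only about 0.38 rad because the ball slipped a few millimetres in the grip. I pushed on to the stop, measured at 0.43 rad with 8–10 N (nominal limit 0.42). I held it there for about 2.6 s.
- **Direction:** Sideways tilt toward the other colours stayed within about 0.015 rad while I was pushing. I brought the stick back to upright, measured at 0.001 rad, and let go.
- **Last check:** In the final pictures the ball was back at its starting position. The rod was still standing and the food and utensils looked unmoved. I compared those by eye only and did not measure each one.

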